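Load the inspection carrier, unhitch it from its ball and hold it tilted up

ROBOT

A 6-joint arm with a two-finger parallel gripper is mounted at the origin on a cart in front of the work surface, level with it; the furniture and walls round the work are solid. World frame = base frame: x ahead of the robot, y to its left, z up, the work surface at z = 0. Lengths are in mm, angles in rad, forces in N, time in s.
With the tool pointing down it reaches from about 350 to 775 mm from the base axis. Payload 7.3 kg.
Tool frame: the origin (TCP) lies at the very end of the fingers, on their centre line; the grasp point (between the pads) lies 19 mm behind it; z points along the fingers, y is the line along which they close (so a half turn about z gives the same grasp; the last joint's range is limited). The gripper opens to 92 mm and grips with 3 to 60 N. Pads are 19 mm wide; open, the fingers measure 130 mm over their backs; the gripper's body (75 mm by 190 mm) begins 47 mm behind the grasp point.
Start: joints at [-1.339, 0.342, 1.524, -0, 1.275, -0.146], TCP at [193.683, -487.987, 226.741] pointing down, gripper open.
Joint ranges: [-2.53, 2.53], [-0.77, 2.02], [0.04, 2.7], [-1, 4.14], [0.28, 2.66], [-3.11, 3.11]. Speed limits (rad/s): [2.57, 2.57, 3.14, 3.14, 3.14, 3.14].

INTERFACE

Orientations are given as [roll, pitch, yaw] about the fixed x, y, z axes, in that order (R = Rz(yaw) Ry(pitch) Rx(roll)).
In Python, from plant import bot gives the robot as it stands.
- The arm moves only by the tool send_rows, never from a script. Its argument "rows" is a list of rows, each an object of numbers: "x", "y", "z": the shift along the tool's x, y, z in units of 0.2 m (1.0 is 0.2 m); "ax", "ay", "az": the turn, a rotation vector about the tool's x, y, z in units of 60 degrees (1.0 is 60 degrees); "jaw": the opening, from -1 (shut) to 1 (fully open), so that 0 is half open. In form: [{"x": .., "y": .., "z": .., "ax": .., "ay": .., "az": .., "jaw": ..}, ...]. A call has exactly 10 rows; each row is the pose to reach, as a shift and turn from the pose commanded when the call began, along the tool's axes at that moment; what a row does not reach only later rows make up. A row lasts 1/8 s, in which the tool goes at most 62.5 mm and 10.7 degrees, less where a joint would pass 70% of its speed; a pose out of reach is approached as far as the arm can. A call with a number of a shift or a turn outside -1 to 1 is refused whole. A call with a gripper value outside its range is refused whole. The fingers move at their own pace and stop on an object; the grip force is fixed at half the most. Time passes only in rows, so rows that repeat a pose let the fingers close, or fill a call up. It gives the time, the measured TCP pose, the force, the opening and the grip force at its end, in the units of the state.
- bot.get_obs(): the state, without advancing time (a new reading comes with each control period).
- bot.capture(name): name is "scene" or "top"; returns (picture, depth): 400x640x3 uint8, red, green, blue; 400x640 float32, mm along the optical axis (not along the pixel's ray), 0 where there is no reading.
- bot.camera_model(name): a dict with "vertical_fov" (degrees; the focal length in pixels is half the picture's height over the tangent of half this angle, whatever the lens; pixels are square), "cx", "cy" (the principal point, pixels), "k1" (the pictures are not rectified: a ray, as slopes to the right and down, at radius r is drawn at 1 + k1 r^2 times it, then the intrinsics apply), "R" (3x3) and "t" (3): a world point X has camera coordinates R X + t. Camera axes: x right, y down, z forward; pixel columns grow to the right and rows downward; lengths in mm; the calibration is good to about 2 mm. A picture is of the moment at which its call begins. camera_model takes no time and is no camera call.
- bot.close_job(): hands the job in; it is judged then, once.
The state is a dict: "time": time; "joint_positions": joint angles; "dq": joint speeds; "tau": joint torques, N m; "tool_pos": TCP position; "tcp_rot": TCP orientation; "contact_force": force on the tool from outside, world axes, zero at the start; "moment": the same for the moment, N m; "grip_width": finger opening in mm; "finger_force": force on a finger pad.
Only numpy, scipy, OpenCV 4.12 (cv2) and the standard library are available. Lean on these libraries where they do the work, as an engineer would, in place of code of your own. Each camera call takes 0.05 s, during which the arm holds its last target. There are 200 camera calls.

TASK

Slide the blue plate of crown blanks between the rails of the small tilting carrier, fully home against the black stop. Then pull the carrier's red latch tab sideways, out from the carrier against its spring, lift the latched end off its ball and tilt the carrier up by about 25 degrees, finishing with the gripper still holding it raised by the red tab and the plate still fully home. Leave the other things on the bench where they are.

Things in the scene. Friction and masses are not known exactly. Their poses are not given: they have to be found in the camera images.
- stand: Fixed grey stand bolted to the bench, base 90 (x) x 250 (y) x 12 mm. Origin under its middle. Local y runs along the carrier, from the ball end (-y) to the hinge (+y); its local -x side, with the red tab, looks toward the robot. It turns up to 0.25 rad about vertical.
- carrier (a joint): Tilt of the bare-steel carrier about its hinge, rad: 0 = level, resting on the ball (start); grows to 0.9 as the ball end (stand -y) is lifted. It falls back when let go. Lifting it at the red tab takes 3 to 5 N. Level, its floor is 60 mm above the bench, 68 mm wide, from stand y = -115 to +35 mm.
- slot_mouth (a point): Mouth of the rails, at floor height (60 mm), midway, stand y = -30 mm. Rails run from here 60 mm to the black stop (stand +y), 63.5 mm apart inside, 14 mm high, with inward lips 51.5 mm apart, underside 10 mm above the floor. Flared cheeks, 7 mm high, reach 17 mm out from the mouth. The floor outside it is a porch: lay the plate there, then slide it in toward stand +y.
- latch (a joint): Draw of the spring latch, m: 0 = locked under the flange of the ball (start), to 0.014 pulled sideways (stand -x, toward the robot). The bolt is clear of the ball from 0.006 on; draw it about 0.012 before lifting. Spring 4.5 N at 0, 8.7 N at 0.014; springs back when let go. It rides on the carrier and may spring back once that is tilted over 0.15 rad.
- latch_grip: The red upright latch tab itself, 12 (x) x 24 (y) x 55 mm high; origin at the middle of its underside. Level, it stands 80 mm to the stand's -x side of the ball, 50 to 105 mm above the bench.
- latch_tab (a point): Grasp point on the red tab: mid-thickness, 17.5 mm below its top (88 mm above the bench when level, at stand x = -80, y = -100 mm). Same axes as the stand when level: grasp it across its 12 mm (x).
- carrier_hinge (a point): Middle of the carrier's hinge axis, 45 mm above the bench, at stand y = +85 mm. The axis runs along stand x; the frame tilts with the carrier.
- plate_fin (a point): Middle of the yellow fin on the loose blue plate, 28 mm above the plate's underside. The fin is 10 (x) x 24 (y) mm and reaches 44 mm above the underside; grasp it across its 10 mm (x). Plate axes: +y is the end that enters the rails first.
- plate_mid (a point): Middle of the blue plate, half-way up its thickness. The plate is 60 (x) x 100 (y) x 8 mm, about 0.12 kg, lying flat on the bench, with six white crown blanks (9 mm high) toward its +y end; the fin stands 36 mm to the -y side of this point.
- fin_home (a point): Where plate_fin is when the plate is fully home against the stop (stand x = 0, y = -56 mm, 88 mm above the bench when level); same axes as the plate then; tilts with the carrier. The fin then stands 14 mm outside the rails.
- separator_bottle: Bystander: white bottle with blue cap, 42 mm across, 103 mm tall; origin under its middle. Leave it where it stands.
- stain_liquid: Bystander: small white bottle with black cap, 30 mm across, 70 mm tall; origin under its middle. Leave it where it stands.
- polishing_tin: Bystander: round tin with blue lid, 64 mm across, 28 mm high; origin under its middle. Leave it where it stands.
- plaster_model: Bystander: plaster arch model with teeth, 62x66x28 mm; origin under its middle. Leave it where it stands.

How it is judged:
By the outcome, as a careful person would: the job done as asked, in the order asked, and still so for the second after the job is handed in, while the arm keeps its last pose, push and grip.
It also fails if it takes over 54 s, if anything falls off the work surface, if the arm or the gripper's body presses on something with over 40 N, if the wrist force passes 120 N, or if a joint passes its speed limit or range.

## Working session

There is one attempt and no reset: what is moved stays moved. The work goes in short steps, Python scripts to look and compute and a tool call to move; the robot and the scene stay as the last step left them, time stands still between calls to the robot, and variables do not carry over. Pictures are saved under pics/ and viewed, at most 13 in all, crops included, and the job is handed in when it is done.

Besides the shell and the picture viewer there is one more tool, called after ">>>" as name([rows], argument=value, ...), one row to a line, values as JSON. send_rows: Moves the arm, as the interface text tells. Its arguments: {"type":"object","properties":{"rows":{"type":"array","items":{"type":"object","properties":{"x":{"type":"number","minimum":-1,"maximum":1},"y":{"type":"number","minimum":-1,"maximum":1},"z":{"type":"number","minimum":-1,"maximum":1},"ax":{"type":"number","minimum":-1,"maximum":1},"ay":{"type":"number","minimum":-1,"maximum":1},"az":{"type":"number","minimum":-1,"maximum":1},"jaw":{"type":"number"}}}}},"required":["rows"]}

```bash
mkdir -p pics; cat > h.py <<'E'
import numpy as np, cv2
from plant import bot
def cap(n,save=None):
    im,d=bot.capture(n)
    if save: cv2.imwrite('pics/'+save,im[:,:,::-1])
    return im,d
def pts(n,uv,z=None,depth=None):
    m=bot.camera_model(n);f=200/np.tan(np.radians(m['vertical_fov'])/2)
    uv=np.atleast_2d(uv).astype(float)
    s=(uv-[m['cx'],m['cy']])/f; q=s.copy()
    for _ in range(20): q=s/(1+m['k1']*(q**2).sum(1,keepdims=True))
    r=np.c_[q,np.ones(len(q))]; R=np.array(m['R']);t=np.array(m['t'])
    C=-R.T@t; D=r@R
    if depth is not None: return C+D*np.asarray(depth).reshape(-1,1)
    return C+D*((z-C[2])/D[:,2])[:,None]
def cloud(n,d):
    v,u=np.mgrid[0:400,0:640]
    P=pts(n,np.c_[u.ravel(),v.ravel()],depth=d.ravel()).reshape(400,640,3); P[d==0]=np.nan
    return P
E
python3 - <<'E'
from h import *
for n in('scene','top'):
    im,d=cap(n,n+'0.png'); m=bot.camera_model(n); print(n,m['vertical_fov'],m['k1'],-np.array(m['R']).T@m['t'],(d>0).mean())
    np.savez(n+'0.npz',im=im,d=d)
print(bot.get_obs())
E
```

```text
scene 51.607025314811594 -0.04643188576605791 [122.07118056 682.47476232 885.55893325] 0.996015625
top 57.91183384039576 0.002213740175145481 [ 550.96038395    7.50633394 1314.72610641] 0.99583203125
{'time': 0.1, 'joint_positions': array([-1.33897457e+00,  3.42645031e-01,  1.52493579e+00,  7.09384167e-06,
        1.27539724e+00, -1.45990507e-01]), 'dq': array([-1.01526391e-03, -1.08218217e-03, -6.01380277e-04,  2.73440315e-05,
        8.71673521e-06, -1.47219666e-03]), 'tau': array([ 1.76458303e-03, -4.32003450e+01, -2.44694209e+01,  7.17797340e-02,
        5.26439014e-02, -5.60283740e-05]), 'tool_pos': array([ 193.60781566, -487.59995153,  226.11363082]), 'tcp_rot': array([-3.14022297e+00, -2.08249611e-04,  3.77810056e-01]), 'contact_force': array([-0.34471584, -0.0192729 ,  0.44506181]), 'moment': array([ 0.02158067, -0.00799088, -0.04140938]), 'finger_force': 0.0, 'grip_width': 91.91100644207492}
```

View pics/scene0.png

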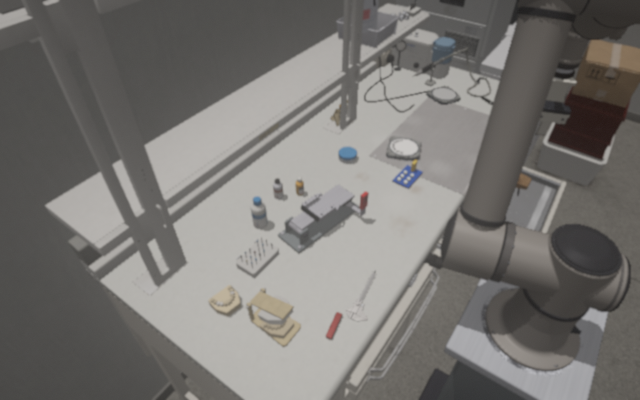

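View pics/top0.png

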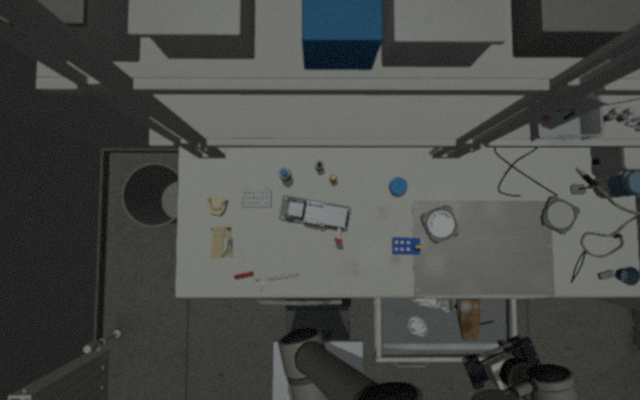

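The scene view shows the carrier at about (322,215), the red tab at (364,200) and the plate at (407,177). In the top view the carrier is at (315,212), the tab at (339,240) and the plate at (405,246), with its fin to the right (-y).

```bash
python3 - <<'E'
from h import *
for n in('scene','top'):
    z=np.load(n+'0.npz'); im=z['im'];d=z['d'];P=cloud(n,d)
    hsv=cv2.cvtColor(im,cv2.COLOR_RGB2HSV);H,S,V=cv2.split(hsv)
    X,Y,Z=P[...,0],P[...,1],P[...,2]
    ws=(X>350)&(X<800)&(Y>-350)&(Y<250)&(Z>-15)&(Z<130)
    print(n,'bench z',np.nanmedian(Z[(X>400)&(X<750)&(Y>-100)&(Y<200)]))
    for k,m in dict(red=((H<8)|(H>172))&(S>110),blue=(H>105)&(H<130)&(S>110),yel=(H>12)&(H<32)&(S>110)).items():
        m=(m&ws).astype(np.uint8)
        c,l,st,ce=cv2.connectedComponentsWithStats(m)
        for i in range(1,c):
            if st[i,4]<6: continue
            q=l==i; p=P[q]
            print(k,st[i],ce[i].round(1),'med',np.median(p,0).round(1),'min',p.min(0).round(),'max',p.max(0).round())
            if k=='blue' and st[i,4]>60:
                zz=8; uv=np.argwhere(q)[:,::-1]; w=pts(n,uv,z=zz)[:,:2]
                print('  rect',cv2.minAreaRect(w.astype(np.float32)), 'mean',w.mean(0))
    g=ws&(Y<170)&(Y>-90)&(X>520)&(X<720)
    for lo,hi in((5,20),(52,66),(66,85),(85,130)):
        p=P[g&(Z>lo)&(Z<hi)]; 
        if len(p)>20: print(lo,hi,len(p),np.median(p,0).round(1),cv2.minAreaRect(p[:,:2].astype(np.float32)))
    s=cv2.resize(im[150:290,240:440] if n=='top' else im[140:260,260:440],None,fx=4,fy=4,interpolation=2)
    cv2.imwrite(f'pics/{n}crop.png',cv2.convertScaleAbs(s[:,:,::-1],alpha=1.5))
E
```

```text
scene bench z 3.6876834185770235
red [362 193   5   4  14] [364.  194.5] med [505.2 -63.7 106.9] min [501. -74. 103.] max [510. -58. 111.]
blue [404 168   6  11  18] [407.3 172.1] med [ 490.3 -339.7   11. ] min [ 485. -349.    8.] max [ 504. -299.   14.]
blue [406 172  15  15  45] [413.  178.7] med [ 461.5 -314.4   11.2] min [ 455. -349.    7.] max [ 472. -269.   15.]
blue [399 179   4   6  11] [401.1 181.9] med [ 485.8 -275.3   11.3] min [ 481. -291.    8.] max [ 492. -267.   14.]
yel [297 182   5   4  15] [298.7 183.8] med [720.6 -47.9  48.3] min [716. -54.  45.] max [729. -43.  52.]
5 20 1234 [584.2  50.3  13.8] ((620.1754150390625, 40.43878173828125), (251.9388885498047, 200.0360107421875), 88.76885223388672)
52 66 1055 [604.3   6.6  62.1] ((635.6775512695312, 18.17938995361328), (168.00213623046875, 215.9046630859375), 0.1081966832280159)
66 85 314 [596.9  29.3  75.2] ((625.6609497070312, 44.72705078125), (232.69094848632812, 99.08194732666016), 60.61862564086914)
top bench z 1.1859241542645123
red [336 239   6   4  19] [338.4 240.4] med [513.2 -68.2 104.8] min [506. -78.  97.] 
[... 185 characters left out ...]
3    8. ] min [ 463. -349.   -1.] max [ 518. -271.   15.]
  rect ((490.5976867675781, -311.29986572265625), (79.45973205566406, 53.740928649902344), 89.99806213378906) mean [ 489.79368372 -311.76657056]
yel [331 179   4   3   8] [332.5 180.2] med [722.  -52.7  45.7] min [719. -58.  44.] max [726. -47.  52.]
5 20 497 [614.6  77.5  11.2] ((619.4026489257812, 39.75471496582031), (198.1497802734375, 257.5167541503906), 0.5252680778503418)
52 66 913 [605.3  -8.3  59.9] ((606.013916015625, 9.139205932617188), (208.68760681152344, 74.78768920898438), 79.64537048339844)
66 85 198 [615.3  22.7  73.6] ((605.3867797851562, -3.6114349365234375), (117.62643432617188, 84.61538696289062), 74.1087417602539)
```

View pics/topcrop.png

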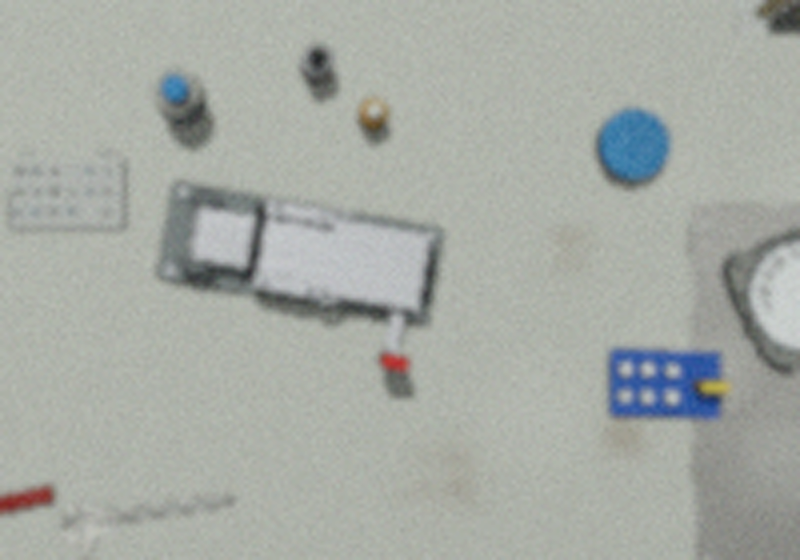

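View pics/scenecrop.png

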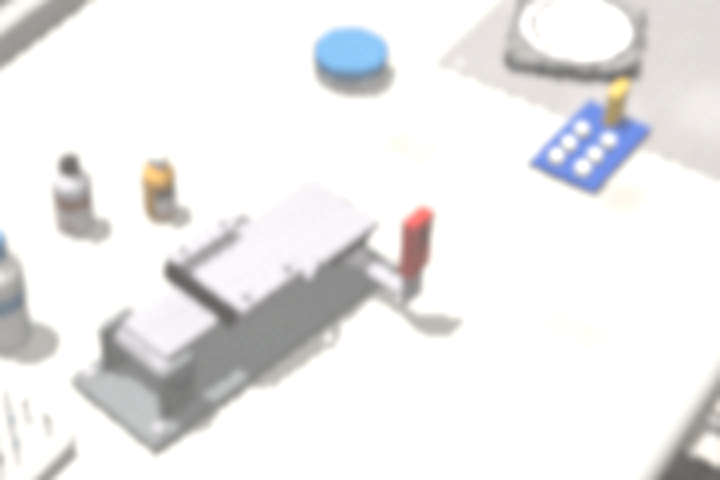

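The top crop shows the stand base corners near crop (180,182), (160,278), (427,323) and (441,228), so yaw is about -0.17. The red tab is at (394,361), and the plate spans (610..722, 350..417) with yaw close to 0. The scene crop shows the porch floor clear and the tab standing upright.

```bash
python3 - <<'E'
from h import *
z=np.load('top0.npz'); im=z['im'];d=z['d'];P=cloud('top',d)
c=lambda a:(np.array(a)+.5)/4-.5+[240,150]
K=pts('top',c([[180,182],[160,278],[427,323],[441,228]]),z=12)[:,:2]; print('corners',K.round(1),K.mean(0))
hsv=cv2.cvtColor(im,cv2.COLOR_RGB2HSV);H,S,V=cv2.split(hsv)
# stand via height: floor points
Z=P[...,2]; reg=np.zeros_like(Z,bool); reg[190:238,275:358]=1
for lo,hi,zz in((30,110,60),(6,110,12)):
    m=(reg&(Z>lo)&(Z<hi)).astype(np.uint8); m=cv2.morphologyEx(m,cv2.MORPH_OPEN,np.ones((5,5)))
    k,l,st,ce=cv2.connectedComponentsWithStats(m); i=1+st[1:,4].argmax(); 
    w=pts('top',np.argwhere(l==i)[:,::-1],z=zz)[:,:2].astype(np.float32); r=cv2.minAreaRect(w);print(zz,r,w.mean(0))
    up=[];dn=[]
    for u in range(st[i,0]+6,st[i,0]+st[i,2]-6):
        v=np.where(l[:,u]==i)[0]; up.append((u,v.min()-.5)); dn.append((u,v.max()+.5))
    for n,e in(('up',up),('dn',dn)):
        e=pts('top',e,z=zz); p=np.polyfit(e[:,1],e[:,0],1); print(n,'slope',p[0],'x at y=20',np.polyval(p,20))
# plate, tab, fin
m=(H>105)&(H<130)&(S>90)&(V>40);m[:230]=0;m[:,:385]=0;m[262:]=0;m[:,440:]=0
m=cv2.morphologyEx(m.astype(np.uint8),cv2.MORPH_CLOSE,np.ones((7,7)))
w=pts('top',np.argwhere(m)[:,::-1],z=8)[:,:2].astype(np.float32);r=cv2.minAreaRect(w);print('plate',r)
wl=[];wd=[]
for u in range(396,412):
    v=np.where(m[:,u])[0]; wl.append(((u),v.mean()))
e=pts('top',wl,z=8);print('plate axis',np.polyfit(e[:,1],e[:,0],1),e[:,1].min())
for n in('scene','top'):
    z=np.load(n+'0.npz'); im=z['im'];H,S,V=cv2.split(cv2.cvtColor(im,cv2.COLOR_RGB2HSV))
    m=(H>12)&(H<35)&(S>100)
    b=np.zeros_like(m); 
    if n=='top': b[238:256,410:430]=1
    else: b[155:178,405:425]=1
    uv=np.argwhere(m&b)[:,::-1]; print(n,'fin px',uv.min(0),uv.max(0),uv.mean(0),'z40',pts(n,[uv.mean(0)],z=40 if n=='top' else 30))
    m=((H<8)|(H>172))&(S>90); b[:]=0
    if n=='top': b[232:250,328:350]=1
    else: b[185:215,352:375]=1
    uv=np.argwhere(m&b)[:,::-1]; print(n,'tab px',uv.min(0),uv.max(0),uv.mean(0),pts(n,[uv.mean(0)],z=103 if n=='top' else 80), 'depths',pts(n,[uv.mean(0)],depth=np.median(z['d'][m&b])))
E
```

```text
corners [[ 671.9  119. ]
 [ 585.2  136.4]
 [ 544.8 -103.8]
 [ 630.4 -116.9]] [608.08054814   8.65732599]
60 ((606.3486938476562, 0.8331527709960938), (212.2992706298828, 76.6123275756836), 80.90042114257812) [605.30554    -3.4707906]
up slope 0.11567048531170737 x at y=20 641.6578954411872
dn slope 0.24590060627436297 x at y=20 576.9625650555702
12 ((606.9739990234375, 9.456138610839844), (249.0361328125, 90.02369689941406), 79.73556518554688) [606.3099     8.957639]
up slope 0.16128607556395377 x at y=20 652.1758824350676
dn slope 0.17636991155904308 x at y=20 563.9258130907542
plate ((489.3564453125, -318.8294677734375), (93.9061050415039, 57.425743103027344), 89.21349334716797)
plate axis [-8.95431029e-05  4.90527857e+02] -336.8190838390919
scene fin px [413 160] [416 164] [414.35714286 161.85714286] z40 [[ 488.83099892 -372.20000709   30.        ]]
scene tab px [362 192] [367 198] [364.08333333 194.75      ] [[518.35468494 -90.62861415  80.        ]] depths [[505.51687158 -65.58352206 106.09650698]]
top fin px [415 246] [421 247] [418.  246.5] z40 [[ 488.54521198 -352.96523674   40.        ]]
top tab px [335 239] [341 242] [338.08695652 240.34782609] [[512.04601295 -68.19224805 103.        ]] depths [[512.08238362 -68.12149764 104.13251941]]
```

```bash
cat >> h.py <<'E'
from scipy.spatial.transform import Rotation as Ro
YAW=-0.172; C0=np.array([607.5,9.5,0])
RS=Ro.from_euler('z',YAW).as_matrix()
def st(x,y,z): return C0+RS@np.array([x,y,z],float)
def down(yaw,tilt=0): return Ro.from_euler('z',yaw)*Ro.from_euler('x',np.pi)*Ro.from_euler('y',-tilt)
def go(grasp,R,frac=1):
    o=bot.get_obs(); R0=Ro.from_euler('xyz',o['tcp_rot']); tcp=np.array(grasp)+R.as_matrix()[:,2]*19
    print('t',round(o['time'],2),'shift',(R0.inv().apply(tcp-o['tool_pos'])*frac/200).round(4),'turn',np.degrees((R0.inv()*R).as_rotvec())*frac/60,'w',o['grip_width'],'F',o['contact_force'].round(1))
E
python3 - <<'E'
from h import *
go([489.5,-354.5,110],down(np.pi/2)); go([489.5,-354.5,110],down(np.pi/2),.5)
E
```

```text
t 0.1 shift [ 1.6205 -0.0719  0.676 ] turn [-1.03039352e-03 -9.54880832e-04 -1.13921764e+00] w 91.91100644207492 F [-0.3 -0.   0.4]
t 0.1 shift [ 0.8102 -0.0359  0.338 ] turn [-5.15196758e-04 -4.77440416e-04 -5.69608822e-01] w 91.91100644207492 F [-0.3 -0.   0.4]
```

>>> send_rows([
  {"x": 0.15,"y": -0.01,"z": 0.05,"az": -0.12,"jaw": 0},
  {"x": 0.3,"y": -0.02,"z": 0.1,"az": -0.24,"jaw": 0},
  {"x": 0.45,"y": -0.03,"z": 0.15,"az": -0.36,"jaw": 0},
  {"x": 0.6,"y": -0.03,"z": 0.2,"az": -0.48,"jaw": 0},
  {"x": 0.75,"y": -0.036,"z": 0.25,"az": -0.57,"jaw": 0},
  {"x": 0.9,"y": -0.036,"z": 0.25,"az": -0.7,"jaw": 0},
  {"x": 1,"y": -0.036,"z": 0.25,"az": -0.85,"jaw": 0},
  {"x": 1,"y": -0.036,"z": 0.25,"az": -1,"jaw": 0},
  {"x": 1,"y": -0.036,"z": 0.25,"az": -1,"jaw": 0},
  {"x": 1,"y": -0.036,"z": 0.25,"az": -1,"jaw": 0},
])

```text
schema error: expected keys x, y, z, ax, ay, az, jaw
```

```bash
python3 - <<'E'
from h import *
go([489.5,-354.5,80],down(np.pi/2))
E
```

```text
t 0.1 shift [ 1.6204 -0.0717  0.826 ] turn [-1.03039352e-03 -9.54880832e-04 -1.13921764e+00] w 91.91100644207492 F [-0.3 -0.   0.4]
```

All keys are required.

>>> send_rows([
  {"x": 0.15,"y": -0.01,"z": 0.05,"ax": 0,"ay": 0,"az": -0.12,"jaw": 0},
  {"x": 0.3,"y": -0.02,"z": 0.1,"ax": 0,"ay": 0,"az": -0.24,"jaw": 0},
  {"x": 0.45,"y": -0.03,"z": 0.15,"ax": 0,"ay": 0,"az": -0.36,"jaw": 0},
  {"x": 0.6,"y": -0.03,"z": 0.2,"ax": 0,"ay": 0,"az": -0.48,"jaw": 0},
  {"x": 0.75,"y": -0.036,"z": 0.25,"ax": 0,"ay": 0,"az": -0.6,"jaw": 0},
  {"x": 0.9,"y": -0.036,"z": 0.25,"ax": 0,"ay": 0,"az": -0.72,"jaw": 0},
  {"x": 1,"y": -0.036,"z": 0.25,"ax": 0,"ay": 0,"az": -0.85,"jaw": 0},
  {"x": 1,"y": -0.036,"z": 0.25,"ax": 0,"ay": 0,"az": -1,"jaw": 0},
  {"x": 1,"y": -0.036,"z": 0.25,"ax": 0,"ay": 0,"az": -1,"jaw": 0},
  {"x": 1,"y": -0.036,"z": 0.25,"ax": 0,"ay": 0,"az": -1,"jaw": 0},
])

```text
time: 1.35
tool_pos: [376.7, -407.5, 176.5]
tcp_rot: [-3.141, -0.0, 1.422]
contact_force: [0.9, 0.6, 0.9]
grip_width: 45.7
finger_force: 0.0
```

```bash
python3 - <<'E'
from h import *
go([489.5,-354.5,80],down(np.pi/2))
E
```

```text
t 1.35 shift [0.3459 0.5187 0.5776] turn [-0.00029851 -0.00026517 -0.14241684] w 45.70587488287349 F [0.9 0.6 0.9]
```

>>> send_rows([
  {"x": 0.09,"y": 0.13,"z": 0.1,"ax": 0,"ay": 0,"az": -0.07,"jaw": 0},
  {"x": 0.18,"y": 0.26,"z": 0.2,"ax": 0,"ay": 0,"az": -0.142,"jaw": 0},
  {"x": 0.27,"y": 0.39,"z": 0.3,"ax": 0,"ay": 0,"az": -0.142,"jaw": 0},
  {"x": 0.346,"y": 0.519,"z": 0.4,"ax": 0,"ay": 0,"az": -0.142,"jaw": 0},
  {"x": 0.346,"y": 0.519,"z": 0.5,"ax": 0,"ay": 0,"az": -0.142,"jaw": 0},
  {"x": 0.346,"y": 0.519,"z": 0.578,"ax": 0,"ay": 0,"az": -0.142,"jaw": 0},
  {"x": 0.346,"y": 0.519,"z": 0.578,"ax": 0,"ay": 0,"az": -0.142,"jaw": 0},
  {"x": 0.346,"y": 0.519,"z": 0.578,"ax": 0,"ay": 0,"az": -0.142,"jaw": 0},
  {"x": 0.346,"y": 0.519,"z": 0.578,"ax": 0,"ay": 0,"az": -0.142,"jaw": 0},
  {"x": 0.346,"y": 0.519,"z": 0.578,"ax": 0,"ay": 0,"az": -0.142,"jaw": 0},
])

```text
time: 2.6
tool_pos: [489.8, -354.5, 61.8]
tcp_rot: [3.141, 0.001, 1.573]
contact_force: [-0.2, -1.1, -0.6]
grip_width: 45.8
finger_force: 0.0
```

```bash
python3 - <<'E'
from h import *
go([489.5,-354.5,33],down(np.pi/2))
im,d=cap('scene'); s=cv2.resize(im[110:220,340:480],None,fx=5,fy=5,interpolation=2); cv2.imwrite('pics/a.png',s[:,:,::-1])
E
```

```text
t 2.6 shift [ 2.000e-04 -1.800e-03  2.392e-01] turn [0.00085577 0.00087686 0.00242678] w 45.84068146272744 F [-0.2 -1.1 -0.6]
```

View pics/a.png

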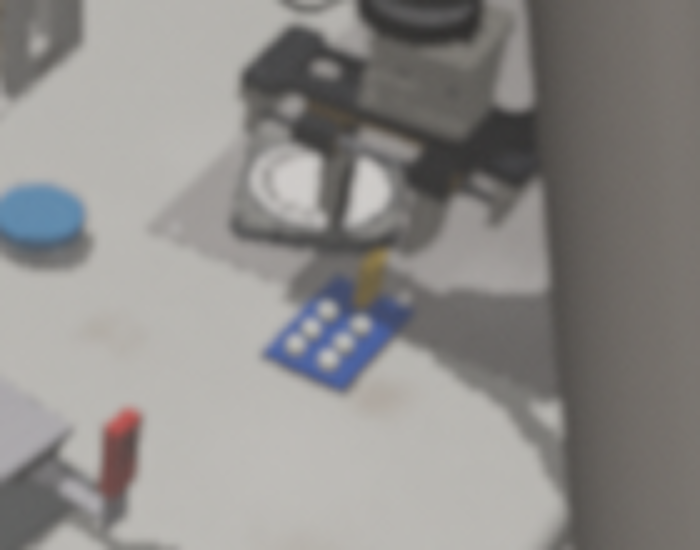

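The view shows the fin at (372,275) centred between the fingers. The dish at (320,190) is close behind, so I'll grip 4 mm forward with a narrower opening.

>>> send_rows([
  {"x": 0.02,"y": 0,"z": 0,"ax": 0,"ay": 0,"az": 0,"jaw": -0.35},
  {"x": 0.02,"y": 0,"z": 0,"ax": 0,"ay": 0,"az": 0,"jaw": -0.35},
  {"x": 0.02,"y": 0,"z": 0.06,"ax": 0,"ay": 0,"az": 0,"jaw": -0.35},
  {"x": 0.02,"y": 0,"z": 0.12,"ax": 0,"ay": 0,"az": 0,"jaw": -0.35},
  {"x": 0.02,"y": 0,"z": 0.18,"ax": 0,"ay": 0,"az": 0,"jaw": -0.35},
  {"x": 0.02,"y": 0,"z": 0.24,"ax": 0,"ay": 0,"az": 0,"jaw": -0.35},
  {"x": 0.02,"y": 0,"z": 0.24,"ax": 0,"ay": 0,"az": 0,"jaw": -0.35},
  {"x": 0.02,"y": 0,"z": 0.24,"ax": 0,"ay": 0,"az": 0,"jaw": -1},
  {"x": 0.02,"y": 0,"z": 0.24,"ax": 0,"ay": 0,"az": 0,"jaw": -1},
  {"x": 0.02,"y": 0,"z": 0.24,"ax": 0,"ay": 0,"az": 0,"jaw": -1},
])

```text
time: 3.9
tool_pos: [489.9, -350.4, 13.7]
tcp_rot: [3.141, 0.001, 1.574]
contact_force: [-0.3, 0.3, 0.6]
grip_width: 9.8
finger_force: 30.0
```

>>> send_rows([
  {"x": 0,"y": 0,"z": -0.1,"ax": 0,"ay": 0,"az": 0,"jaw": -1},
  {"x": 0,"y": 0,"z": -0.3,"ax": 0,"ay": 0,"az": 0,"jaw": -1},
  {"x": 0.1,"y": 0.05,"z": -0.5,"ax": 0,"ay": 0,"az": 0,"jaw": -1},
  {"x": 0.25,"y": 0.13,"z": -0.68,"ax": 0,"ay": 0,"az": 0.03,"jaw": -1},
  {"x": 0.4,"y": 0.22,"z": -0.68,"ax": 0,"ay": 0,"az": 0.06,"jaw": -1},
  {"x": 0.5,"y": 0.3,"z": -0.68,"ax": 0,"ay": 0,"az": 0.1,"jaw": -1},
  {"x": 0.6,"y": 0.4,"z": -0.68,"ax": 0,"ay": 0,"az": 0.13,"jaw": -1},
  {"x": 0.7,"y": 0.47,"z": -0.68,"ax": 0,"ay": 0,"az": 0.164,"jaw": -1},
  {"x": 0.8,"y": 0.47,"z": -0.68,"ax": 0,"ay": 0,"az": 0.164,"jaw": -1},
  {"x": 0.8,"y": 0.47,"z": -0.68,"ax": 0,"ay": 0,"az": 0.164,"jaw": -1},
])

```text
time: 5.15
tool_pos: [582.6, -188.4, 149.0]
tcp_rot: [-3.141, -0.0, 1.405]
contact_force: [0.3, -0.3, -1.8]
grip_width: 10.0
finger_force: 30.0
```

```bash
python3 - <<'E'
from h import *
go(st(0,-132,95),down(np.pi/2+YAW)); print(bot.get_obs()['tcp_rot'])
for n in('top','scene'):
    im,d=cap(n); np.savez(n+'1.npz',im=im,d=d)
    c=im[160:290,270:430] if n=='top' else im[140:250,290:430]
    s=cv2.resize(c,None,fx=5,fy=5,interpolation=2); cv2.imwrite(f'pics/b{n}.png',s[:,:,::-1])
E
```

```text
t 5.15 shift [ 0.3362 -0.0443  0.3653] turn [-0.00100938 -0.00022078  0.005475  ] w 10.002539075508832 F [ 0.3 -0.3 -1.8]
[-3.14053630e+00 -2.34228895e-04  1.40452961e+00]
```

View pics/bscene.png

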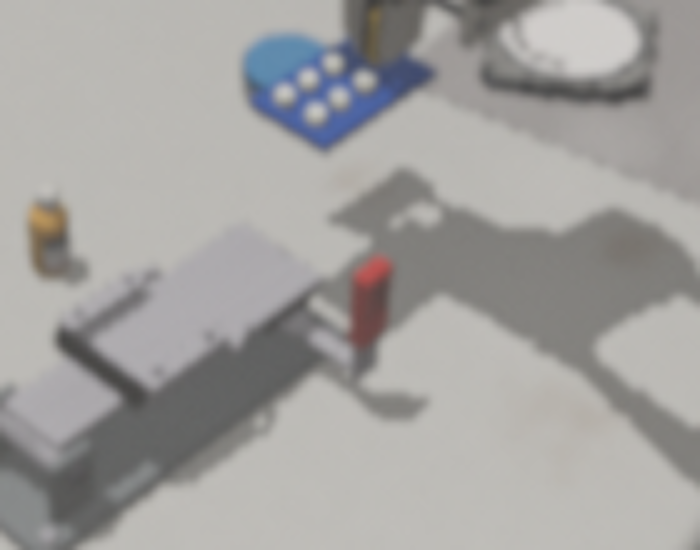

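The plate is held level at about (330,90) in the crop. The porch end edge runs from (245,222) to (318,275), and the tab is at (370,300).

```bash
python3 - <<'E'
from h import *
f=lambda a:(np.array(a)+.5)/5-.5+[290,140]
o=bot.get_obs(); zt=o['tool_pos'][2]-13.7
c=pts('scene',f([[245,222],[318,275],[150,392]]),z=60); p=pts('scene',f([[325,143],[250,92],[437,70]]),z=zt+8)
S=lambda X:((X-C0)@RS).round(1)
print('floor corners stand coords (exp (34,-115),(-34,-115),(-34,y))\n',S(c)); print('plate corners stand coords\n',S(p),'grasp',S(o['tool_pos']))
print('tab top', S(pts('scene',f([[372,266]]),z=105)), 'exp -80,-100')
f2=None
for n in('scene1.npz',):
    z=np.load(n);P=cloud('scene',z['d']); X=S(P.reshape(-1,3)).reshape(P.shape)
    m=(abs(X[...,2]-62)<7)&(X[...,1]<20)&(X[...,1]>-125)&(abs(X[...,0])<60)
    for y0 in range(-115,20,15):
        q=X[m&(X[...,1]>y0)&(X[...,1]<y0+15)][:,0]; print(y0,len(q),np.percentile(q,[2,98]).round(1),end=' ') if len(q)>5 else 0
    q=X[m&(abs(X[...,0])<25)]; print('\nymin',np.percentile(q[:,1],[1,3]),'z',np.median(q[:,2]))
E
```

```text
floor corners stand coords (exp (34,-115),(-34,-115),(-34,y))
 [[  27.3 -112.7   60. ]
 [ -34.8 -109.1   60. ]
 [ -32.5   26.9   60. ]]
plate corners stand coords
 [[ -21.4 -123.3  143.6]
 [  40.2 -127.1  143.6]
 [ -22.9 -220.3  143.6]] grasp [   9.8 -200.9  149.3]
tab top [[-81.6 -98.2 105. ]] exp -80,-100
-115 54 [-38.2  27.5] -100 89 [-38.1  27.4] -85 82 [-38.9  27.5] -70 86 [-37.7  27.2] -55 88 [-38.2  29.5] -40 79 [-45.5  30.5] -25 70 [-44.8  28.5] -10 74 [-41.7  29.1] 5 71 [-41.3  28.3] 
ymin [-108.482 -106.638] z 62.7
```

View pics/btop.png

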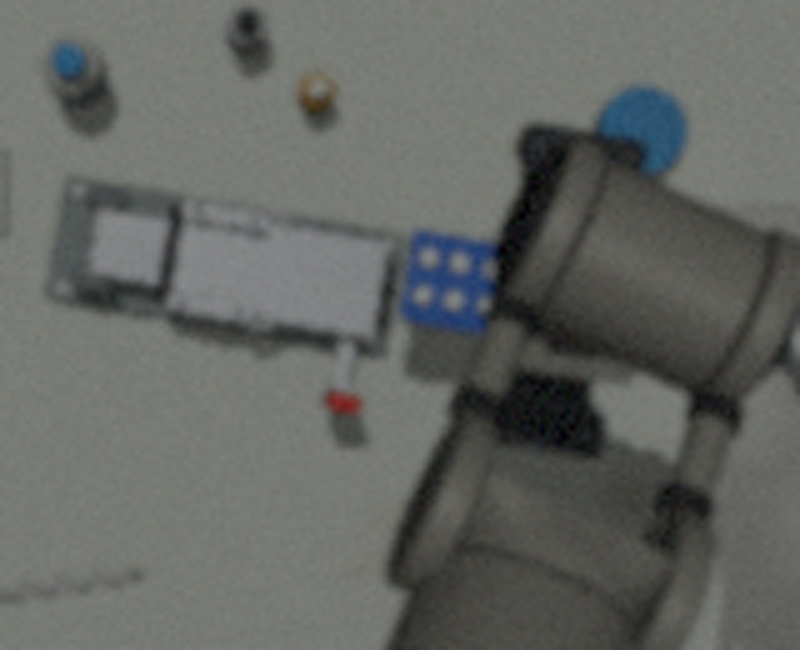

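```bash
python3 - <<'E'
from h import *
f=lambda a:(np.array(a)+.5)/5-.5+[270,160]
S=lambda X:((X-C0)@RS).round(1)
print('floor',S(pts('top',f([[394,238],[379,340],[180,200],[166,298]]),z=60)))
print('plate front',S(pts('top',f([[412,231],[402,324],[490,243]]),z=143.3)),'tab',S(pts('top',f([[344,402]]),z=105)))
z=np.load('top1.npz');P=cloud('top',z['d']);X=S(P.reshape(-1,3)).reshape(P.shape)
m=(abs(X[...,2]-60)<7)&(X[...,1]<20)&(X[...,1]>-125)&(abs(X[...,0])<60)
for y0 in range(-115,20,15):
    q=X[m&(X[...,1]>y0)&(X[...,1]<y0+15)][:,0]; print(y0,len(q),np.percentile(q,[3,97]).round(1),end=' ') if len(q)>5 else 0
q=X[m&(abs(X[...,0])<25)]; print('\nymin',np.percentile(q[:,1],[1,3]))
H,Sx,V=cv2.split(cv2.cvtColor(z['im'],cv2.COLOR_RGB2HSV)); b=np.zeros_like(V,bool);b[200:240,345:370]=1
q=S(pts('top',np.argwhere(b&(H>105)&(H<130)&(Sx>80))[:,::-1],z=143.3)); print('plate blob x',np.percentile(q[:,0],[1,50,99]),'ymax',q[:,1].max())
E
```

```text
floor [[  37.7 -111.9   60. ]
 [ -33.9 -113.4   60. ]
 [  38.2   39.4   60. ]
 [ -30.6   37.1   60. ]]
plate front [[  38.  -116.   143.3]
 [ -22.6 -119.6  143.3]
 [  39.  -167.2  143.3]] tab [[-79.4 -93.6 105. ]]
-115 67 [-32.7  30.2] -100 81 [-32.1  31. ] -85 84 [-31.6  32. ] -70 85 [-32.7  30.4] -55 81 [-32.4  30.1] -40 86 [-36.  32.] -25 65 [-23.8  25. ] -10 63 [-23.3  24. ] 5 62 [-24.5  23.7] 
ymin [-113.43 -108.96]
plate blob x [-20.01    9.15   38.365] ymax -117.2
```

```bash
sed -i 's/^RS=.*/&\nC0=C0+RS@np.array([-1.5,3.5,0])/' h.py; python3 - <<'E'
from h import *
go(st(0,-132,96),down(np.pi/2+YAW))
E
```

```text
t 5.25 shift [ 0.3625 -0.055   0.3612] turn [-2.59959324e-05  5.16735404e-04  3.55482798e-03] w 9.887453013811513 F [ 0.4 -0.6 -2.4]
```

>>> send_rows([
  {"x": 0.1,"y": -0.02,"z": 0,"ax": 0,"ay": 0,"az": 0.004,"jaw": -1},
  {"x": 0.2,"y": -0.04,"z": 0,"ax": 0,"ay": 0,"az": 0.004,"jaw": -1},
  {"x": 0.3,"y": -0.055,"z": 0.06,"ax": 0,"ay": 0,"az": 0.004,"jaw": -1},
  {"x": 0.36,"y": -0.055,"z": 0.12,"ax": 0,"ay": 0,"az": 0.004,"jaw": -1},
  {"x": 0.362,"y": -0.055,"z": 0.2,"ax": 0,"ay": 0,"az": 0.004,"jaw": -1},
  {"x": 0.362,"y": -0.055,"z": 0.27,"ax": 0,"ay": 0,"az": 0.004,"jaw": -1},
  {"x": 0.362,"y": -0.055,"z": 0.33,"ax": 0,"ay": 0,"az": 0.004,"jaw": -1},
  {"x": 0.362,"y": -0.055,"z": 0.361,"ax": 0,"ay": 0,"az": 0.004,"jaw": -1},
  {"x": 0.362,"y": -0.055,"z": 0.361,"ax": 0,"ay": 0,"az": 0.004,"jaw": -1},
  {"x": 0.362,"y": -0.055,"z": 0.361,"ax": 0,"ay": 0,"az": 0.004,"jaw": -1},
])

```text
time: 6.5
tool_pos: [584.9, -116.9, 77.4]
tcp_rot: [3.141, 0.0, 1.398]
contact_force: [1.0, -0.1, -1.2]
grip_width: 10.1
finger_force: 30.0
```

```bash
python3 - <<'E'
from h import *
go(st(0,-132,94.7),down(np.pi/2+YAW))
im,d=cap('scene'); c=im[150:250,300:420]
s=cv2.resize(c,None,fx=6,fy=6,interpolation=2); cv2.imwrite(f'pics/c.png',cv2.convertScaleAbs(s[:,:,::-1],alpha=1.3))
E
```

```text
t 6.5 shift [-0.0003 -0.0042  0.0085] turn [ 0.00098004  0.00024676 -0.00120452] w 10.129312512371907 F [ 1.  -0.1 -1.2]
```

View pics/c.png

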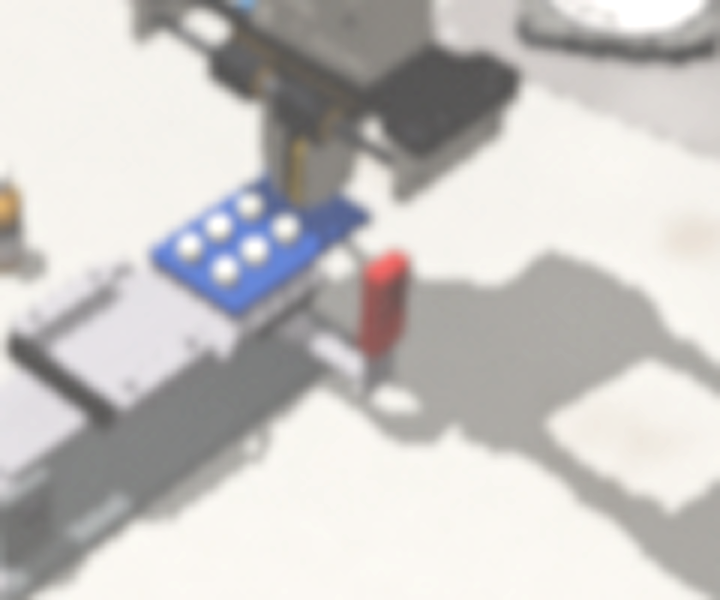

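The plate is over the porch and aligned with the rails, front edge near (155,250)-(235,318). I'll lower it and start sliding.

>>> send_rows([
  {"x": 0,"y": 0,"z": 0.008,"ax": 0,"ay": 0,"az": 0,"jaw": -1},
  {"x": 0,"y": 0,"z": 0.016,"ax": 0,"ay": 0,"az": 0,"jaw": -1},
  {"x": 0.01,"y": 0,"z": 0.018,"ax": 0,"ay": 0,"az": 0,"jaw": -1},
  {"x": 0.03,"y": 0,"z": 0.018,"ax": 0,"ay": 0,"az": 0,"jaw": -1},
  {"x": 0.05,"y": 0,"z": 0.018,"ax": 0,"ay": 0,"az": 0,"jaw": -1},
  {"x": 0.07,"y": 0,"z": 0.018,"ax": 0,"ay": 0,"az": 0,"jaw": -1},
  {"x": 0.09,"y": 0,"z": 0.018,"ax": 0,"ay": 0,"az": 0,"jaw": -1},
  {"x": 0.11,"y": 0,"z": 0.018,"ax": 0,"ay": 0,"az": 0,"jaw": -1},
  {"x": 0.12,"y": 0,"z": 0.018,"ax": 0,"ay": 0,"az": 0,"jaw": -1},
  {"x": 0.12,"y": 0,"z": 0.018,"ax": 0,"ay": 0,"az": 0,"jaw": -1},
])

```text
time: 7.8
tool_pos: [588.9, -92.8, 73.6]
tcp_rot: [3.141, -0.0, 1.398]
contact_force: [0.5, -1.3, 5.3]
grip_width: 9.8
finger_force: 30.0
```

```bash
cat >> h.py <<'E'
def rep():
    o=bot.get_obs(); print(round(o['time'],2),'stand',((o['tool_pos']-C0)@RS).round(1),'F stand',(o['contact_force']@RS).round(1),'M',(o['moment']@RS).round(2),'yaw',o['tcp_rot'][2]-YAW-np.pi/2,'w',o['grip_width'].round(1))
E
python3 -c "from h import *;rep()"
```

```text
Traceback (most recent call last):
  File "h.py", line 30, in rep
    o=bot.get_obs(); print(round(o['time'],2),'stand',((o['tool_pos']-C0)@RS).round(1),'F stand',(o['contact_force']@RS).round(1),'M',(o['moment']@RS).round(2),'yaw',o['tcp_rot'][2]-YAW-np.pi/2,'w',o['grip_width'].round(1))
                                                                                                                                                                                                      ^^^^^^^^^^^^^^^^^^^^^
AttributeError: 'float' object has no attribute 'round'
```

>>> send_rows([
  {"x": 0.02,"y": 0,"z": 0,"ax": 0,"ay": 0,"az": 0,"jaw": -1},
  {"x": 0.04,"y": 0,"z": 0,"ax": 0,"ay": 0,"az": 0,"jaw": -1},
  {"x": 0.06,"y": 0,"z": 0,"ax": 0,"ay": 0,"az": 0,"jaw": -1},
  {"x": 0.08,"y": 0,"z": 0,"ax": 0,"ay": 0,"az": 0,"jaw": -1},
  {"x": 0.1,"y": 0,"z": 0,"ax": 0,"ay": 0,"az": 0,"jaw": -1},
  {"x": 0.12,"y": 0,"z": 0,"ax": 0,"ay": 0,"az": 0,"jaw": -1},
  {"x": 0.14,"y": 0,"z": 0,"ax": 0,"ay": 0,"az": 0,"jaw": -1},
  {"x": 0.16,"y": 0,"z": 0,"ax": 0,"ay": 0,"az": 0,"jaw": -1},
  {"x": 0.16,"y": 0,"z": 0,"ax": 0,"ay": 0,"az": 0,"jaw": -1},
  {"x": 0.16,"y": 0,"z": 0,"ax": 0,"ay": 0,"az": 0,"jaw": -1},
])

```text
time: 9.05
tool_pos: [594.4, -61.3, 73.6]
tcp_rot: [3.141, -0.0, 1.398]
contact_force: [0.2, -0.5, 5.5]
grip_width: 9.9
finger_force: 30.0
```

```bash
sed -i "s/o\['grip_width'\].round(1)/o['grip_width']/" h.py
python3 -c "from h import *;rep()"
```

```text
9.05 stand [  0.7 -75.5  73.6] F stand [ 0.2 -0.4  5.5] M [-0.22 -0.02 -0.02] yaw -0.0011493212150541776 w 9.901339341718831
```

>>> send_rows([
  {"x": 0.02,"y": 0,"z": 0,"ax": 0,"ay": 0,"az": 0,"jaw": -1},
  {"x": 0.04,"y": 0,"z": 0,"ax": 0,"ay": 0,"az": 0,"jaw": -1},
  {"x": 0.06,"y": 0,"z": 0,"ax": 0,"ay": 0,"az": 0,"jaw": -1},
  {"x": 0.075,"y": 0,"z": 0,"ax": 0,"ay": 0,"az": 0,"jaw": -1},
  {"x": 0.085,"y": 0,"z": 0,"ax": 0,"ay": 0,"az": 0,"jaw": -1},
  {"x": 0.09,"y": 0,"z": 0,"ax": 0,"ay": 0,"az": 0,"jaw": -1},
  {"x": 0.095,"y": 0,"z": 0,"ax": 0,"ay": 0,"az": 0,"jaw": -1},
  {"x": 0.1,"y": 0,"z": 0,"ax": 0,"ay": 0,"az": 0,"jaw": -1},
  {"x": 0.1,"y": 0,"z": 0,"ax": 0,"ay": 0,"az": 0,"jaw": -1},
  {"x": 0.1,"y": 0,"z": 0,"ax": 0,"ay": 0,"az": 0,"jaw": -1},
])

```text
time: 10.3
tool_pos: [597.8, -42.0, 73.6]
tcp_rot: [3.141, 0.0, 1.398]
contact_force: [-0.8, -3.0, 4.6]
grip_width: 9.8
finger_force: 30.0
```

```bash
python3 -c "from h import *;rep()"
```

```text
10.3 stand [  0.7 -55.9  73.6] F stand [-0.3 -3.1  4.6] M [-0.48 -0.02  0.03] yaw -0.0012075133467044363 w 9.786573253149967
```

>>> send_rows([
  {"x": 0.004,"y": 0,"z": 0,"ax": 0,"ay": 0,"az": 0,"jaw": -1},
  {"x": 0.008,"y": 0,"z": 0,"ax": 0,"ay": 0,"az": 0,"jaw": -1},
  {"x": 0.012,"y": 0,"z": 0,"ax": 0,"ay": 0,"az": 0,"jaw": -1},
  {"x": 0.016,"y": 0,"z": 0,"ax": 0,"ay": 0,"az": 0,"jaw": -1},
  {"x": 0.02,"y": 0,"z": 0,"ax": 0,"ay": 0,"az": 0,"jaw": -1},
  {"x": 0.02,"y": 0,"z": 0,"ax": 0,"ay": 0,"az": 0,"jaw": -1},
  {"x": 0.02,"y": 0,"z": 0,"ax": 0,"ay": 0,"az": 0,"jaw": -1},
  {"x": 0.02,"y": 0,"z": 0,"ax": 0,"ay": 0,"az": 0,"jaw": -1},
  {"x": 0.02,"y": 0,"z": 0,"ax": 0,"ay": 0,"az": 0,"jaw": -1},
  {"x": 0.02,"y": 0,"z": 0,"ax": 0,"ay": 0,"az": 0,"jaw": -1},
])

```text
time: 11.55
tool_pos: [598.5, -38.1, 73.6]
tcp_rot: [3.141, 0.0, 1.398]
contact_force: [-0.2, -1.6, 6.2]
grip_width: 9.5
finger_force: 30.0
```

```bash
python3 -c "from h import *;rep()"
```

```text
11.55 stand [  0.7 -52.   73.6] F stand [ 0.1 -1.6  6.2] M [-0.47 -0.07 -0.04] yaw -0.0012877344334738527 w 9.488810257813178
```

>>> send_rows([
  {"x": 0.004,"y": 0,"z": 0,"ax": 0,"ay": 0,"az": 0,"jaw": -1},
  {"x": 0.008,"y": 0,"z": 0,"ax": 0,"ay": 0,"az": 0,"jaw": -1},
  {"x": 0.012,"y": 0,"z": 0,"ax": 0,"ay": 0,"az": 0,"jaw": -1},
  {"x": 0.016,"y": 0,"z": 0,"ax": 0,"ay": 0,"az": 0,"jaw": -1},
  {"x": 0.018,"y": 0,"z": 0,"ax": 0,"ay": 0,"az": 0,"jaw": -1},
  {"x": 0.02,"y": 0,"z": 0,"ax": 0,"ay": 0,"az": 0,"jaw": -1},
  {"x": 0.02,"y": 0,"z": 0,"ax": 0,"ay": 0,"az": 0,"jaw": -1},
  {"x": 0.02,"y": 0,"z": 0,"ax": 0,"ay": 0,"az": 0,"jaw": -1},
  {"x": 0.02,"y": 0,"z": 0,"ax": 0,"ay": 0,"az": 0,"jaw": -1},
  {"x": 0.02,"y": 0,"z": 0,"ax": 0,"ay": 0,"az": 0,"jaw": -1},
])

```text
time: 12.8
tool_pos: [598.9, -35.6, 73.6]
tcp_rot: [3.141, 0.002, 1.397]
contact_force: [-2.6, -8.8, 5.6]
grip_width: 10.0
finger_force: 30.0
```

```bash
python3 - <<'E'
from h import *
rep()
im,d=cap('scene'); c=im[150:250,300:420]
s=cv2.resize(c,None,fx=6,fy=6,interpolation=2); cv2.imwrite(f'pics/d.png',cv2.convertScaleAbs(s[:,:,::-1],alpha=1.3))
E
```

```text
12.8 stand [  0.8 -49.4  73.6] F stand [-1.1 -9.1  5.6] M [-1.28  0.05  0.07] yaw -0.001454036947381443 w 10.002403714791694
```

View pics/d.png

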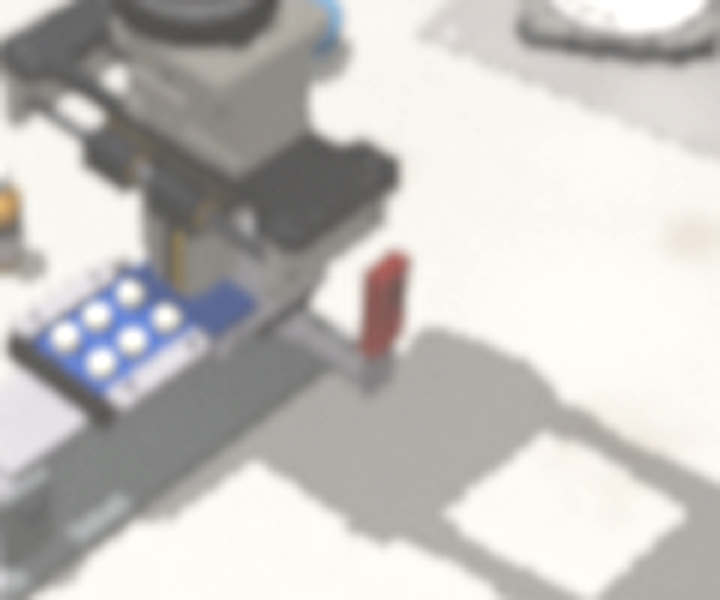

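The plate lies between the rails and touches the black stop at (60,375), with force rising to 9 N. I'll press a little more, release and lift.

>>> send_rows([
  {"x": 0.004,"y": 0,"z": 0,"ax": 0,"ay": 0,"az": 0,"jaw": -1},
  {"x": 0.008,"y": 0,"z": 0,"ax": 0,"ay": 0,"az": 0,"jaw": -1},
  {"x": 0.01,"y": 0,"z": 0,"ax": 0,"ay": 0,"az": 0,"jaw": -1},
  {"x": 0.01,"y": 0,"z": 0,"ax": 0,"ay": 0,"az": 0,"jaw": -1},
  {"x": 0.01,"y": 0,"z": 0,"ax": 0,"ay": 0,"az": 0,"jaw": -1},
  {"x": 0.01,"y": 0,"z": 0,"ax": 0,"ay": 0,"az": 0,"jaw": -1},
  {"x": 0.01,"y": 0,"z": 0,"ax": 0,"ay": 0,"az": 0,"jaw": -1},
  {"x": 0.01,"y": 0,"z": 0,"ax": 0,"ay": 0,"az": 0,"jaw": -1},
  {"x": 0.01,"y": 0,"z": 0,"ax": 0,"ay": 0,"az": 0,"jaw": -1},
  {"x": 0.01,"y": 0,"z": 0,"ax": 0,"ay": 0,"az": 0,"jaw": -1},
])

```text
time: 14.1
tool_pos: [598.9, -35.5, 73.8]
tcp_rot: [3.141, 0.005, 1.397]
contact_force: [-3.7, -16.1, 6.7]
grip_width: 9.7
finger_force: 30.0
```

```bash
python3 -c "from h import *;rep()"
```

```text
14.1 stand [  0.8 -49.3  73.8] F stand [ -0.9 -16.5   6.7] M [-2.44  0.18 -0.03] yaw -0.0015778604563367882 w 9.717075686799314
```

>>> send_rows([
  {"x": 0,"y": 0,"z": 0,"ax": 0,"ay": 0,"az": 0,"jaw": -0.55},
  {"x": 0,"y": 0,"z": 0,"ax": 0,"ay": 0,"az": 0,"jaw": -0.55},
  {"x": 0,"y": 0,"z": 0,"ax": 0,"ay": 0,"az": 0,"jaw": -0.55},
  {"x": -0.01,"y": 0,"z": -0.1,"ax": 0,"ay": 0,"az": 0,"jaw": -0.5},
  {"x": -0.03,"y": 0,"z": -0.2,"ax": 0,"ay": 0,"az": 0,"jaw": -0.3},
  {"x": -0.05,"y": 0,"z": -0.35,"ax": 0,"ay": 0,"az": 0,"jaw": -0.2},
  {"x": -0.1,"y": -0.1,"z": -0.35,"ax": 0,"ay": 0,"az": 0,"jaw": -0.2},
  {"x": -0.2,"y": -0.25,"z": -0.35,"ax": 0,"ay": 0,"az": 0,"jaw": -0.2},
  {"x": -0.22,"y": -0.4,"z": -0.35,"ax": 0,"ay": 0,"az": 0,"jaw": -0.2},
  {"x": -0.22,"y": -0.4,"z": -0.35,"ax": 0,"ay": 0,"az": 0,"jaw": -0.2},
])

```text
time: 15.35
tool_pos: [511.2, -61.0, 143.3]
tcp_rot: [-3.14, -0.0, 1.398]
contact_force: [0.9, -0.1, 0.1]
grip_width: 36.8
finger_force: 0.0
```

```bash
python3 - <<'E'
from h import *
rep(); go(st(-80,-98,90),down(np.pi/2+YAW))
im,d=cap('scene'); c=im[150:250,300:420]
s=cv2.resize(c,None,fx=6,fy=6,interpolation=2); cv2.imwrite(f'pics/e.png',cv2.convertScaleAbs(s[:,:,::-1],alpha=1.3))
E
```

```text
15.35 stand [-81.3 -89.4 143.3] F stand [0.9 0.1 0.1] M [-0.01 -0.13  0.01] yaw -0.001228191501794873 w 36.8306152801726
t 15.35 shift [-0.0428  0.0069  0.3616] turn [-0.00142485 -0.00027144 -0.00117263] w 36.8306152801726 F [ 0.9 -0.1  0.1]
```

View pics/e.png

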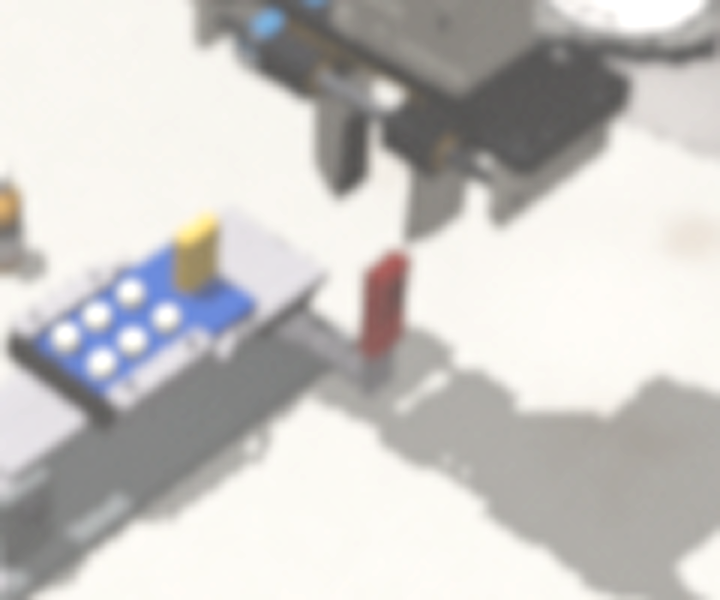

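The plate is home against the stop. The fingers at (345,190) and (430,235) straddle the red tab, whose top is at (388,262).

>>> send_rows([
  {"x": -0.038,"y": 0.006,"z": 0.06,"ax": 0,"ay": 0,"az": 0,"jaw": -0.2},
  {"x": -0.038,"y": 0.006,"z": 0.14,"ax": 0,"ay": 0,"az": 0,"jaw": -0.2},
  {"x": -0.038,"y": 0.006,"z": 0.22,"ax": 0,"ay": 0,"az": 0,"jaw": -0.2},
  {"x": -0.038,"y": 0.006,"z": 0.3,"ax": 0,"ay": 0,"az": 0,"jaw": -0.2},
  {"x": -0.038,"y": 0.006,"z": 0.362,"ax": 0,"ay": 0,"az": 0,"jaw": -0.2},
  {"x": -0.038,"y": 0.006,"z": 0.362,"ax": 0,"ay": 0,"az": 0,"jaw": -0.2},
  {"x": -0.038,"y": 0.006,"z": 0.362,"ax": 0,"ay": 0,"az": 0,"jaw": -0.6},
  {"x": -0.038,"y": 0.006,"z": 0.362,"ax": 0,"ay": 0,"az": 0,"jaw": -1},
  {"x": -0.038,"y": 0.006,"z": 0.362,"ax": 0,"ay": 0,"az": 0,"jaw": -1},
  {"x": -0.038,"y": 0.006,"z": 0.362,"ax": 0,"ay": 0,"az": 0,"jaw": -1},
])

```text
time: 16.65
tool_pos: [511.7, -69.0, 71.3]
tcp_rot: [-3.14, 0.0, 1.398]
contact_force: [-5.3, 0.9, 4.5]
grip_width: 11.8
finger_force: 30.0
```

```bash
python3 -c "from h import *;rep()"
```

```text
16.65 stand [-79.4 -97.3  71.3] F stand [-5.4 -0.1  4.5] M [-0.11  0.59 -0.07] yaw -0.0009863859678216347 w 11.829109703477217
```

>>> send_rows([
  {"x": 0,"y": -0.01,"z": 0,"ax": 0,"ay": 0,"az": 0,"jaw": -1},
  {"x": 0,"y": -0.02,"z": 0,"ax": 0,"ay": 0,"az": 0,"jaw": -1},
  {"x": 0,"y": -0.03,"z": 0,"ax": 0,"ay": 0,"az": 0,"jaw": -1},
  {"x": 0,"y": -0.04,"z": 0,"ax": 0,"ay": 0,"az": 0,"jaw": -1},
  {"x": 0,"y": -0.05,"z": 0,"ax": 0,"ay": 0,"az": 0,"jaw": -1},
  {"x": 0,"y": -0.06,"z": 0,"ax": 0,"ay": 0,"az": 0,"jaw": -1},
  {"x": 0,"y": -0.066,"z": 0,"ax": 0,"ay": 0,"az": 0,"jaw": -1},
  {"x": 0,"y": -0.066,"z": 0,"ax": 0,"ay": 0,"az": 0,"jaw": -1},
  {"x": 0,"y": -0.066,"z": 0,"ax": 0,"ay": 0,"az": 0,"jaw": -1},
  {"x": 0,"y": -0.066,"z": 0,"ax": 0,"ay": 0,"az": 0,"jaw": -1},
])

```text
time: 17.9
tool_pos: [501.6, -67.3, 71.3]
tcp_rot: [3.138, 0.0, 1.398]
contact_force: [8.4, 0.6, -3.3]
grip_width: 12.0
finger_force: 30.0
```

```bash
python3 -c "from h import *;rep()"
```

```text
17.9 stand [-89.7 -97.3  71.3] F stand [ 8.2  2.1 -3.3] M [ 0.09 -0.97 -0.07] yaw -0.0012361515328638273 w 11.995728950787298
```

>>> send_rows([
  {"x": 0,"y": -0.004,"z": 0,"ax": 0,"ay": 0,"az": 0,"jaw": -1},
  {"x": 0,"y": -0.008,"z": 0,"ax": 0,"ay": 0,"az": 0,"jaw": -1},
  {"x": 0.0024,"y": -0.008,"z": -0.016,"ax": 0,"ay": -0.0167,"az": 0,"jaw": -1},
  {"x": 0.005,"y": -0.008,"z": -0.032,"ax": 0,"ay": -0.0333,"az": 0,"jaw": -1},
  {"x": 0.008,"y": -0.008,"z": -0.048,"ax": 0,"ay": -0.05,"az": 0,"jaw": -1},
  {"x": 0.0115,"y": -0.008,"z": -0.064,"ax": 0,"ay": -0.0667,"az": 0,"jaw": -1},
  {"x": 0.015,"y": -0.008,"z": -0.08,"ax": 0,"ay": -0.0833,"az": 0,"jaw": -1},
  {"x": 0.019,"y": -0.008,"z": -0.0955,"ax": 0,"ay": -0.1,"az": 0,"jaw": -1},
  {"x": 0.019,"y": -0.008,"z": -0.0955,"ax": 0,"ay": -0.1,"az": 0,"jaw": -1},
  {"x": 0.019,"y": -0.008,"z": -0.0955,"ax": 0,"ay": -0.1,"az": 0,"jaw": -1},
])

```text
time: 19.15
tool_pos: [500.8, -63.3, 90.4]
tcp_rot: [3.137, 0.105, 1.398]
contact_force: [7.7, -1.8, -4.2]
grip_width: 12.2
finger_force: 30.0
```

```bash
python3 - <<'E'
from h import *
rep(); o=bot.get_obs(); print(np.degrees(o['tcp_rot']))
im,d=cap('scene'); np.savez('s3.npz',im=im,d=d)
P=cloud('scene',d); H,S,V=cv2.split(cv2.cvtColor(im,cv2.COLOR_RGB2HSV)); m=(H>12)&(H<35)&(S>100); m[:180]=0;m[215:]=0;m[:,:325]=0;m[:,345:]=0
p=P[m]; print('fin pts',len(p),((np.median(p,0)-C0)@RS).round(1),'max z',p[:,2].max() if len(p) else 0)
E
```

```text
19.15 stand [-91.2 -93.5  90.4] F stand [ 7.9 -0.4 -4.2] M [ 0.07 -0.87  0.04] yaw -0.0011520695929254643 w 12.214379703596084
[179.75373389   6.00962897  80.0791172 ]
fin pts 19 [ -6.5 -45.  119. ] max z 123.46783676065877
```

>>> send_rows([
  {"x": 0.005,"y": 0,"z": -0.032,"ax": 0,"ay": -0.0333,"az": 0,"jaw": -1},
  {"x": 0.0115,"y": 0,"z": -0.064,"ax": 0,"ay": -0.0667,"az": 0,"jaw": -1},
  {"x": 0.019,"y": 0,"z": -0.0955,"ax": 0,"ay": -0.1,"az": 0,"jaw": -1},
  {"x": 0.0273,"y": 0,"z": -0.1268,"ax": 0,"ay": -0.1333,"az": 0,"jaw": -1},
  {"x": 0.0368,"y": 0,"z": -0.1578,"ax": 0,"ay": -0.1667,"az": 0,"jaw": -1},
  {"x": 0.0474,"y": 0,"z": -0.1884,"ax": 0,"ay": -0.2,"az": 0,"jaw": -1},
  {"x": 0.0591,"y": 0,"z": -0.2187,"ax": 0,"ay": -0.2333,"az": 0,"jaw": -1},
  {"x": 0.0719,"y": 0,"z": -0.2485,"ax": 0,"ay": -0.2667,"az": 0,"jaw": -1},
  {"x": 0.0857,"y": 0,"z": -0.2779,"ax": 0,"ay": -0.3,"az": 0,"jaw": -1},
  {"x": 0.0929,"y": 0,"z": -0.2924,"ax": 0,"ay": -0.3167,"az": 0,"jaw": -1},
])

```text
time: 20.45
tool_pos: [504.9, -38.9, 146.9]
tcp_rot: [3.137, 0.437, 1.398]
contact_force: [7.5, -3.2, -2.2]
grip_width: 12.2
finger_force: 30.0
```

>>> send_rows([
  {"x": 0,"y": 0,"z": 0,"ax": 0,"ay": 0,"az": 0,"jaw": -1},
  {"x": 0,"y": 0,"z": 0,"ax": 0,"ay": 0,"az": 0,"jaw": -1},
  {"x": 0,"y": 0,"z": 0,"ax": 0,"ay": 0,"az": 0,"jaw": -1},
  {"x": 0,"y": 0,"z": 0,"ax": 0,"ay": 0,"az": 0,"jaw": -1},
  {"x": 0,"y": 0,"z": 0,"ax": 0,"ay": 0,"az": 0,"jaw": -1},
  {"x": 0,"y": 0,"z": 0,"ax": 0,"ay": 0,"az": 0,"jaw": -1},
  {"x": 0,"y": 0,"z": 0,"ax": 0,"ay": 0,"az": 0,"jaw": -1},
  {"x": 0,"y": 0,"z": 0,"ax": 0,"ay": 0,"az": 0,"jaw": -1},
  {"x": 0,"y": 0,"z": 0,"ax": 0,"ay": 0,"az": 0,"jaw": -1},
  {"x": 0,"y": 0,"z": 0,"ax": 0,"ay": 0,"az": 0,"jaw": -1},
])

```text
time: 21.7
tool_pos: [504.8, -39.1, 146.6]
tcp_rot: [3.137, 0.436, 1.397]
contact_force: [8.1, -2.7, -2.9]
grip_width: 11.9
finger_force: 30.0
```

```bash
python3 - <<'E'
from h import *
rep(); o=bot.get_obs(); print(np.degrees(o['tcp_rot']))
im,d=cap('scene'); c=im[140:250,290:420]
s=cv2.resize(c,None,fx=6,fy=5,interpolation=2); cv2.imwrite(f'pics/f.png',cv2.convertScaleAbs(s[:,:,::-1],alpha=1.3))
E
```

```text
21.7 stand [-91.3 -68.9 146.6] F stand [ 8.4 -1.2 -2.9] M [ 0.28 -0.87  0.35] yaw -0.0017227262078425287 w 11.914205388087044
[179.76265645  24.99269177  80.04642098]
```

View pics/f.png

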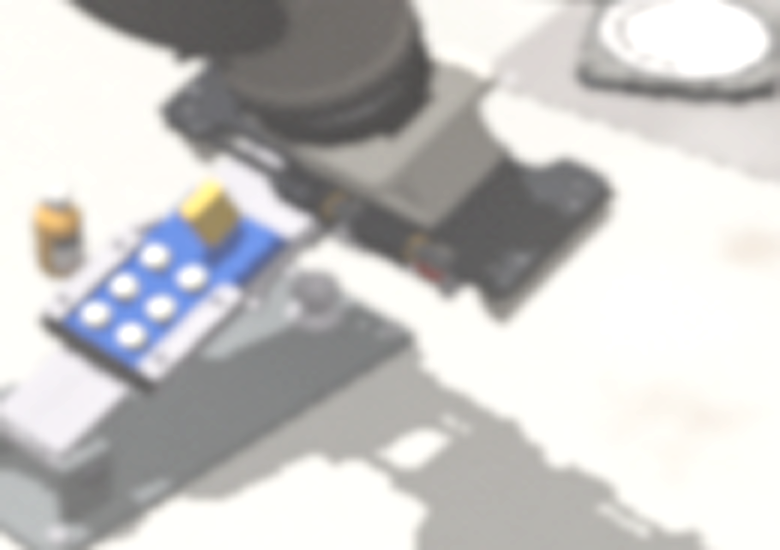

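The carrier is tilted 25° and clear of its ball at (320,290). The plate is home against the black stop, and the gripper holds the red tab at (430,265).

```bash
python3 -c "
from plant import bot
print(bot.close_job())"
```

```text
the job is handed in; nothing more can be done
None
```

I handed the job in at about 22 s: the plate is fully home against the black stop, the latch was drawn about 12 mm, and the gripper holds the carrier tilted up at 25° by the red tab; I didn't re-measure the bystander items.

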